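# Ready the hall table for a slider shot: check the end switch and set the book on its mark

## Robot

A 7-joint arm with a two-finger parallel gripper is mounted at the origin on the work surface. World frame = base frame: x ahead of the robot, y to its left, z up, the work surface at z = 0. Lengths are in m, angles in rad, forces in N, time in s.
With the tool pointing down it reaches from about 0.4 to 0.85 m from the base axis. Payload 4.5 kg.
Tool frame: the origin (TCP) lies at the very end of the fingers, on their centre line; the grasp point (between the pads) lies 19 mm behind it; z points along the fingers, y is the line along which they close (so a half turn about z gives the same grasp; the last joint's range is limited). The gripper opens to 88 mm and grips with 3 to 60 N. Pads are 18 mm wide; open, the fingers measure 123 mm over their backs; the gripper's body (75 mm by 187 mm) begins 45 mm behind the grasp point.
Start: joints at [1.365, 0.689, -0.195, 1.565, 0.157, 0.902, -0.215], TCP at [0.148, -0.607, 0.239] pointing down, gripper open.
Joint ranges: [-3.01, 3.01], [-0.46, 2.08], [-1.47, 1.51], [0.13, 2.56], [-1, 4.14], [0.04, 2.09], [-2.66, 2.66]. Speed limits (rad/s): [2.57, 2.57, 3.14, 3.14, 3.14, 3.14, 3.14].

## Interface

Orientations are given as a unit quaternion [x, y, z, w].
In Python, from plant import r, eyes, nets gives the robot as it stands.
- The arm moves only by the shell command python3 -m pendant 'ROWS' [FORCE]. ROWS is JSON, a list of rows, each an object of numbers: "claw": the opening, from 0 (shut) to 1 (fully open); "dx", "dy", "dz": the shift along the world's x, y, z in mm; "twist": the turn about the world's z in rad. In form: [{"claw": .., "dx": .., "dy": .., "dz": .., "twist": ..}, ...]. A call has 1 to 8 rows; each row is the pose to reach, as a shift and turn from the pose commanded when the call began; what a row does not reach only later rows make up. A row lasts 1/10 s, in which the tool goes at most 50 mm and 8.59 degrees, less where a joint would pass 70% of its speed; a pose out of reach is approached as far as the arm can. A call with a gripper value outside its range is refused whole. The fingers move at their own pace and stop on an object; FORCE is the grip in N (left out, the last holds). Time passes only in rows, so rows that repeat a pose let the fingers close. It gives the time, the measured TCP pose, the force, the opening and the grip force at its end, in the units of the state.
- r.get_state(): the state, without advancing time (a new reading comes with each control period).
- eyes.snapshot(name): name is "scene" or "side" or "wrist"; returns (picture, depth): 400x640x3 uint8, blue, green, red; 400x640 float32, m along the optical axis (not along the pixel's ray), 0 where there is no reading.
- eyes.camera_info(name): a dict with "K" (3x3 intrinsics, pixels), "D" ([k1, k2, p1, p2, k3] as OpenCV has them; the pictures are not rectified), "world_to_cam" (4x4, takes a point from world to camera coordinates); the wrist camera has in their place "T_tool_cam" (4x4, takes a point from camera to tool coordinates, whose origin is the TCP and whose axes are the flange's). Camera axes: x right, y down, z forward; pixel columns grow to the right and rows downward; lengths in m; the calibration is good to about 2 mm. A picture is of the moment at which its call begins: read the wrist's pose just before it. camera_info takes no time and is no camera call.
- r.finish_job(): hands the job in; it is judged then, once.
Trained networks look in the newest picture that a camera, given by its name, has taken for a name from the list of things; names that differ only in an ending like _2 or _b are one class to them, and where a whole thing is asked for, a point or a joint stands for the part that bears it (a point fixed in the world has none). Each returns a list of dicts, best first, with "confidence" (0 to 1); they miss things now and then, are a little off and sometimes report something else, mostly with a low value. They report only what shows in the picture. A call takes as long as a camera call.
- nets.spot_in(camera, query): "box" ([left, top, width, height] as shares, 0 to 1, of the picture: columns of its width, rows of its height, round what is visible of it).
- nets.place_of(camera, query): "position" ([column, row] as shares, 0 to 1, of the picture: columns of its width, rows of its height: a listed point, or the origin of a listed thing).
The state is a dict: "clock": time; "q": joint angles; "qd": joint speeds; "joint_torque": joint torques, N m; "tool_pos": TCP position; "eef_rot": TCP orientation; "contact_force": force on the tool from outside, world axes, zero at the start; "moment": the same for the moment, N m; "opening": opening from 0.0 (shut) to 1.0 (fully open); "finger_force": force on a finger pad.
Only numpy, scipy, OpenCV 4.12 (cv2) and the standard library are available. Lean on these libraries where they do the work, as an engineer would, in place of code of your own. Each camera call takes 0.05 s, during which the arm holds its last target. There are 200 camera calls.

## Task

Get this table ready for the moving-camera shot. Check the camera slider's limit switch by hand: push its red roller arm over, away from the camera, until it clicks, without driving it on to its stop, and let it spring back; and slide the big slate-blue book across the table into the four white tape corners, lying flat and square to them. Leave everything else where it is.

Things in the scene. Friction and masses are not known exactly. Their poses are not given: they have to be found in the camera images.
- slider: motorised camera slider, fixed to the table: two end blocks 470 mm apart (40 x 124 mm, tops at 74 mm) joined by two 25 mm rail tubes. Origin on the table under the middle of the end block with the limit switch, the end nearer the robot; x along the rails to the motor end, z up. The grey switch is bolted on that block's -y side: case 34 x 30 mm, centred at x 30, y -80, top at 98 mm.
- switch_arm (a joint): swing of the switch's arm in rad: 0 upright at rest, growing as its roller is pushed along the slider's -x (away from the camera). It clicks at 0.42; hard stop at 1.25. A spring returns it to 0 when let go (released means below 0.08); at the roller it takes about 1.7 N to start and 4.5 N at the click.
- roller (a point): centre of the red roller (24 mm diameter, 10 mm wide along the slider's y) on top of the steel arm (12 x 4 mm), 45 mm from the axle: at rest at x 30, y -111, z 130 mm in the slider's frame, moving with the arm. At the click it has moved 18 mm out and 4 mm down. On the camera side nothing as high as it stands within 150 mm; block and rails beside it are lower.
- book: the big slate-blue hardback art book with a pale picture on its cover, lying flat: 230 mm along its x, 165 mm along its y, 26 mm thick, about 0.7 kg (varies). Origin at the centre of its underside, z up. Too wide to grasp; it slides on the table under a push of about 3 to 8 N.
- tape_mark: four white L-shaped tape corners stuck on the table, flat (under 1 mm). Origin at the centre of the marked place, x along its long side. Between the tape's inner edges it is 270 x 205 mm: 20 mm more than the book all round.
- tape_roll: roll of white tape lying flat, 100 mm across, 25 mm high; origin at the centre of its underside; leave alone
- spare_lens: black camera lens standing on its end, 76 mm across, 86 mm high; origin at the centre of its underside; leave alone
- light_meter: grey light meter with a white dome, 125 x 62 x 24 mm (dome to 39 mm); origin at the centre of its underside; leave alone
- lens_cap: black lens cap lying flat, 72 mm across, 10 mm thick; origin at the centre of its underside; leave alone
- bud_vase: black glazed vase with olive sprigs, 96 mm across, 108 mm high without the sprigs (210 mm with them); origin at the centre of its underside; leave alone
- switch_pivot (a point): axle of the switch's arm, along the slider's y; at x 30, y -104, z 85 mm in the slider's frame. The camera on its carriage, held fast by the motor, stands further along the rails, its middle 290 to 390 mm from the slider's origin: 128 mm wide, top 235 mm above the table, lens reaching 85 mm to the slider's -y; a steel striker at y -112 rises to 140 mm.

How it is judged:
By the outcome, as a careful person would: the job done as asked, in the order asked, and still so for the second after the job is handed in, with the robot touching nothing.
It also fails if it takes over 54 s, if anything falls off the work surface, if the arm or the gripper's body presses on something with over 40 N, if the wrist force passes 120 N, or if a joint passes its speed limit or range.

## Working session

There is one attempt and no reset: what is moved stays moved. The work goes in short steps, Python scripts to look and compute and a shell command to move; the robot and the scene stay as the last step left them, time stands still between calls to the robot, and variables do not carry over. Pictures are saved under pics/ and viewed, at most 10 in all, crops included, and the job is handed in when it is done.

```bash
mkdir -p pics; ls; cat > h.py <<'E'
import numpy as np, cv2
from plant import r, eyes, nets
def cam(name):
    i=eyes.camera_info(name); K=np.array(i["K"],float); D=np.array(i["D"],float)
    if "world_to_cam" in i: return K,D,np.linalg.inv(np.array(i["world_to_cam"]))
    from scipy.spatial.transform import Rotation as R
    s=r.get_state(); T=np.eye(4); T[:3,:3]=R.from_quat(s["eef_rot"]).as_matrix(); T[:3,3]=s["tool_pos"]
    return K,D,T@np.array(i["T_tool_cam"])
def on_plane(c,px,z):
    K,D,T=c; u=cv2.undistortPoints(np.array(px,float).reshape(-1,1,2),K,D).reshape(-1,2)
    d=np.c_[u,np.ones(len(u))]@T[:3,:3].T; o=T[:3,3]
    return o+d*((z-o[2])/d[:,2])[:,None]
def cloud(c,depth):
    K,D,T=c; h,w=depth.shape; g=np.stack(np.meshgrid(np.arange(w),np.arange(h)),-1).reshape(-1,1,2).astype(float)
    u=cv2.undistortPoints(g,K,D).reshape(-1,2); z=depth.reshape(-1,1)
    return ((np.c_[u,np.ones(len(u))]*z)@T[:3,:3].T+T[:3,3]).reshape(h,w,3)
E
python3 - <<'E'
from h import *
ims=[]
for n in("scene","side"):
    p,d=eyes.snapshot(n); cv2.imwrite(f"pics/{n}0.png",p); np.save(n+"0.npy",d)
    c=cam(n); print(n,c[2].round(3).tolist())
    for q in("slider","roller","book","tape_mark","tape_roll","spare_lens","light_meter","lens_cap","bud_vase"):
        a=nets.place_of(n,q)[:1]
        for x in a:
            px=np.array(x["position"])*[640,400]; z=.13 if q=="roller" else 0
            print(q,round(x["confidence"],2),px.round(1),on_plane(c,px,z).round(3)[0])
print(r.get_state())
E
```

```text
pics
scene [[0.862, 0.304, -0.406, 0.978], [0.507, -0.486, 0.712, -0.725], [0.019, -0.82, -0.573, 0.693], [0.0, 0.0, 0.0, 1.0]]
slider 0.91 [354.4 187.4] [0.514 0.287 0.   ]
roller 0.44 [364.1 169.5] [0.582 0.193 0.13 ]
book 0.71 [282.9 253.4] [ 0.503 -0.088  0.   ]
tape_roll 0.97 [338.9 338.6] [ 0.747 -0.241  0.   ]
spare_lens 0.88 [365.7 292.7] [ 0.739 -0.1    0.   ]
light_meter 0.9 [397.4 257.2] [0.755 0.05  0.   ]
lens_cap 0.61 [301.3 198.2] [0.407 0.147 0.   ]
bud_vase 0.69 [306.6 172.2] [0.337 0.287 0.   ]
side [[-0.891, -0.324, 0.318, 0.232], [-0.454, 0.646, -0.614, 0.663], [-0.007, -0.692, -0.722, 0.863], [0.0, 0.0, 0.0, 1.0]]
slider 0.74 [280.4 304.3] [0.517 0.294 0.   ]
roller 0.69 [276.8 239.6] [0.572 0.199 0.13 ]
book 0.62 [346.5 208.2] [ 0.498 -0.092  0.   ]
tape_roll 0.9 [300.  155.6] [ 0.756 -0.259  0.   ]
light_meter 0.74 [252.6 214.7] [ 0.752  0.066 -0.   ]
lens_cap 0.81 [348.  280.6] [0.389 0.151 0.   ]
bud_vase 0.61 [342.9 331.7] [0.344 0.288 0.   ]
{'clock': 1.0, 'q': array([ 1.36482415,  0.68908484, -0.19460475,  1.56532767,  0.15732612,
        0.90252515, -0.21511718]), 'qd': array([ 0.00092747, -0.00014048, -0.00036224, -0.00092575, -0.0013846 ,
        0.00244769, -0.00068116]), 'joint_torque': array([-3.11077583e-04, -5.27494562e+01, -1.26722373e+00, -1.53746188e+01,
       -5.19225025e-02, -6.03054577e-04,  5.78089112e-05]), 'tool_pos': array([ 0.14844496, -0.60711835,  0.23874491]), 'eef_rot': array([ 9.92820565e-01,  1.19613230e-01, -4.60527657e-06,  2.24240756e-05]), 'contact_force': array([-0.16948239,  0.49781305,  0.73143342]), 'moment': array([ 0.04310586,  0.0003805 , -0.03113788]), 'finger_force': 0.0, 'opening': 1.002888599399772}
```

View pics/scene0.png

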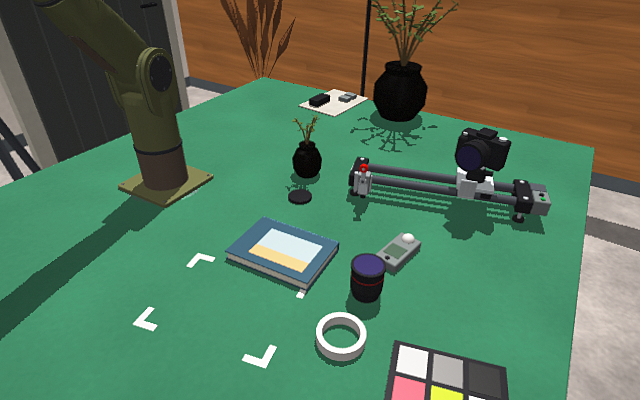

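View pics/side0.png

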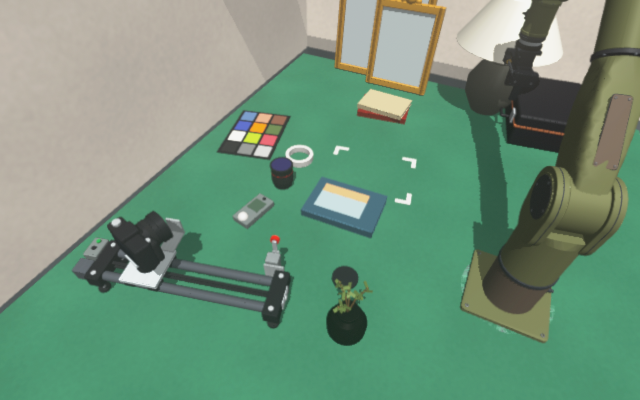

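The scene view shows the book at about (283,252), with tape corners at (200,258), (145,318) and (262,357) and one partly behind the book at (302,293). The red roller is at (364,169), and the slider runs right from it to (535,195). The side view agrees, with the roller at (275,240).

```bash
cat > m.py <<'E'
from h import *
def book(n,p,d):
    P=cloud(cam(n),d); hsv=cv2.cvtColor(p,cv2.COLOR_BGR2HSV)
    m=(P[...,2]>.019)&(P[...,2]<.033)&(P[...,0]>.25)&(P[...,0]<.66)&(P[...,1]<.1)&(P[...,1]>-.5)&(d>0)
    k,l,s,_=cv2.connectedComponentsWithStats(m.astype(np.uint8)); j=1+s[1:,4].argmax()
    q=P[l==j]; (c,wh,a)=cv2.minAreaRect((q[:,:2]*1000).astype(np.float32))
    if wh[0]<wh[1]: wh=wh[::-1]; a-=90
    return np.round(c,1),np.round(wh,1),round((a+90)%180-90,2),len(q),q[:,2].mean().round(4)
def tape(n,p,d):
    P=cloud(cam(n),d); m=(p.min(2)>150)&(abs(P[...,2])<.012)&(P[...,0]>.2)&(P[...,0]<.7)&(P[...,1]<.05)&(P[...,1]>-.55)
    k,l,s,_=cv2.connectedComponentsWithStats(m.astype(np.uint8))
    out=[]
    for j in range(1,k):
        if s[j,4]<15: continue
        v,u=np.where(l==j); w=on_plane(cam(n),np.c_[u,v],0)[:,:2]*1000
        out.append(w); print(n,'comp',s[j,4],w.mean(0).round(0),w.min(0).round(0),w.max(0).round(0))
    return out
E
python3 - <<'E'
from m import *
for n in("scene","side"):
    p=cv2.imread(f"pics/{n}0.png"); d=np.load(n+"0.npy")
    print(n,"book",book(n,p,d)); t=tape(n,p,d)
    if t:
        c,wh,a=cv2.minAreaRect(np.vstack([x for x in t]).astype(np.float32)); print('rect',np.round(c),np.round(wh),a, cv2.boxPoints((c,wh,a)).round().tolist())
    P=cloud(cam(n),d); hsv=cv2.cvtColor(p,cv2.COLOR_BGR2HSV)
    m=(hsv[...,1]>170)&((hsv[...,0]<6)|(hsv[...,0]>174))&(p[...,2]>90)&(P[...,2]>.1)&(P[...,2]<.16)&(P[...,0]<.9)&(P[...,1]>0)
    v,u=np.where(m); print('red',len(u),u.mean(),v.mean(),on_plane(cam(n),[[u.mean(),v.mean()]],.13),P[m].mean(0))
    m=(P[...,2]>.045)&(P[...,2]<.085)&(P[...,0]>.42)&(P[...,0]<1.2)&(P[...,1]>.1)&(P[...,1]<.5)
    q=P[m][:,:2]*1000; c,wh,a=cv2.minAreaRect(q.astype(np.float32)); print('slider',np.round(c),np.round(wh),a,cv2.boxPoints((c,wh,a)).round().tolist())
E
```

```text
scene book (array([503.4, -88.9]), array([232.7, 169.6]), 3.11, 4163, np.float64(0.0261))
scene comp 175 [ 341. -212.] [ 320. -246.] [ 372. -188.]
scene comp 47 [ 615. -182.] [ 607. -192.] [ 625. -169.]
scene comp 260 [ 380. -408.] [ 357. -427.] [ 414. -376.]
scene comp 324 [ 639. -356.] [ 609. -379.] [ 660. -321.]
rect [ 490. -283.] [302. 237.] 11.192235946655273 [[319.0, -196.0], [365.0, -429.0], [661.0, -370.0], [615.0, -138.0]]
red 50 363.08 167.26 [[0.57448255 0.20332225 0.13      ]] [0.57663932 0.19834477 0.13300129]
slider [770. 344.] [556. 170.] 14.86352252960205 [[480.0, 355.0], [524.0, 190.0], [1061.0, 333.0], [1017.0, 498.0]]
side book (array([504.8, -87.4]), array([230.2, 171.9]), 2.74, 2918, np.float64(0.027))
side comp 75 [ 641. -359.] [ 613. -385.] [ 662. -323.]
side comp 81 [ 382. -411.] [ 358. -432.] [ 415. -380.]
side comp 106 [ 343. -213.] [ 323. -250.] [ 374. -189.]
rect [ 493. -287.] [303. 241.] 10.92391586303711 [[321.0, -198.0], [367.0, -435.0], [665.0, -377.0], [619.0, -140.0]]
red 29 274.6551724137931 237.86206896551724 [[0.57994851 0.19694222 0.13      ]] [0.57478632 0.20385854 0.1408739 ]
slider [769. 354.] [558. 154.] 15.044204711914062 [[479.0, 356.0], [519.0, 207.0], [1058.0, 352.0], [1018.0, 501.0]]
```

Estimates, in mm:
- **Tape mark:** (491,-284), yaw 11°.
- **Book:** (504,-88), yaw 3°.
- **Slider:** yaw 15°, roller at about (576,201). The nets' slider origin agrees.

The tool's x axis is already within about 1° of the slider's x. I'll go to the camera side of the roller with the claw shut.

```bash
python3 -m pendant '[{"claw":0,"dx":25,"dy":40,"dz":0,"twist":0},{"claw":0,"dx":50,"dy":80,"dz":0,"twist":0},{"claw":0,"dx":75,"dy":120,"dz":0,"twist":0.01},{"claw":0,"dx":100,"dy":160,"dz":0,"twist":0.02},{"claw":0,"dx":125,"dy":200,"dz":0,"twist":0.02},{"claw":0,"dx":150,"dy":240,"dz":0,"twist":0.02},{"claw":0,"dx":175,"dy":280,"dz":0,"twist":0.02},{"claw":0,"dx":200,"dy":320,"dz":0,"twist":0.02}]'
python3 -m pendant '[{"claw":0,"dx":25,"dy":40,"dz":0,"twist":0},{"claw":0,"dx":50,"dy":80,"dz":0,"twist":0},{"claw":0,"dx":75,"dy":120,"dz":0,"twist":0},{"claw":0,"dx":100,"dy":160,"dz":0,"twist":0},{"claw":0,"dx":125,"dy":200,"dz":0,"twist":0},{"claw":0,"dx":150,"dy":240,"dz":0,"twist":0},{"claw":0,"dx":175,"dy":280,"dz":0,"twist":0},{"claw":0,"dx":200,"dy":320,"dz":0,"twist":0}]'
python3 -m pendant '[{"claw":0,"dx":25,"dy":40,"dz":0,"twist":0},{"claw":0,"dx":50,"dy":80,"dz":0,"twist":0},{"claw":0,"dx":75,"dy":120,"dz":0,"twist":0},{"claw":0,"dx":97,"dy":160,"dz":0,"twist":0},{"claw":0,"dx":97,"dy":187,"dz":0,"twist":0},{"claw":0,"dx":97,"dy":187,"dz":0,"twist":0},{"claw":0,"dx":97,"dy":187,"dz":0,"twist":0},{"claw":0,"dx":97,"dy":187,"dz":0,"twist":0}]'
```

```text
clock: 1.8
tool_pos: [0.3494, -0.2857, 0.239]
eef_rot: [0.992, 0.129, 0.0, 0.0]
contact_force: [0.8, -1.4, 0.3]
opening: 0.298
finger_force: 0.0
clock: 2.6
tool_pos: [0.5494, 0.0347, 0.2389]
eef_rot: [0.992, 0.13, 0.0, 0.0]
contact_force: [1.1, -0.5, -0.0]
opening: 0.005
finger_force: 0.0
clock: 3.4
tool_pos: [0.6456, 0.2175, 0.2388]
eef_rot: [0.992, 0.128, -0.0, 0.001]
contact_force: [-0.4, -0.6, -0.4]
opening: 0.005
finger_force: 0.0
```

```bash
python3 - <<'E'
from h import *
c=cam("wrist"); p,d=eyes.snapshot("wrist"); cv2.imwrite("pics/w1.png",p)
P=cloud(c,d); hsv=cv2.cvtColor(p,cv2.COLOR_BGR2HSV)
m=(hsv[...,1]>150)&((hsv[...,0]<6)|(hsv[...,0]>174))&(p[...,2]>60)&(P[...,1]>.1)&(d>0)
v,u=np.where(m)
if len(u): print('red',len(u),u.mean(),v.mean(),on_plane(c,[[u.mean(),v.mean()]],.135),P[m].mean(0),P[m].min(0),P[m].max(0))
for q in("roller","slider"): print(q,[(x["confidence"],np.array(x["position"])*[640,400],on_plane(c,np.array(x["position"])*[640,400],.13 if q=="roller" else 0)) for x in nets.place_of("wrist",q)[:1]])
p,d=eyes.snapshot("side");cv2.imwrite("pics/s1.png",cv2.resize(p[150:350,150:400],None,fx=2.5,fy=2.5))
cv2.imwrite("pics/a1.png",np.vstack([cv2.imread("pics/w1.png")[:, :],cv2.resize(p[180:330,160:400],(640,400))])[:, :][::1]) 
i=cv2.imread("pics/a1.png"); cv2.imwrite("pics/a1.png",cv2.resize(i,(480,600)))
E
```

```text
red 63 315.87301587301585 290.07936507936506 [[0.57833216 0.19874084 0.135     ]] [0.64551588 0.21691188 0.25996056] [0.63891862 0.21508704 0.25443532] [0.6547678  0.21901509 0.28252909]
roller []
slider [(0.66, array([224.704, 258.48 ]), array([[0.51931976, 0.3009829 , 0.        ]]))]
```

View pics/a1.png

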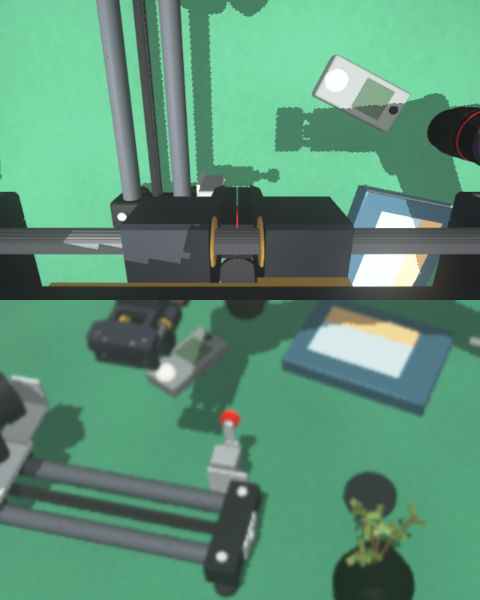

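The lower crop shows the red roller upright at about (230,418), with the shut gripper on its camera side. The wrist view puts the slider origin at (519,301) mm, which agrees. Now down to z = 0.115 and approach.

```bash
python3 -m pendant '[{"claw":0,"dx":0,"dy":2,"dz":-40,"twist":0},{"claw":0,"dx":0,"dy":2,"dz":-80,"twist":0},{"claw":0,"dx":0,"dy":2,"dz":-115,"twist":0},{"claw":0,"dx":0,"dy":2,"dz":-122,"twist":0},{"claw":0,"dx":0,"dy":2,"dz":-122,"twist":0}]'
python3 -m pendant '[{"claw":0,"dx":-10,"dy":-2.5,"dz":0,"twist":0},{"claw":0,"dx":-20,"dy":-5,"dz":0,"twist":0},{"claw":0,"dx":-30,"dy":-8,"dz":0,"twist":0},{"claw":0,"dx":-40,"dy":-10.5,"dz":0,"twist":0},{"claw":0,"dx":-40,"dy":-10.5,"dz":0,"twist":0}]'
for i in 1 2 3; do python3 -m pendant '[{"claw":0,"dx":-4,"dy":-1,"dz":0,"twist":0},{"claw":0,"dx":-4,"dy":-1,"dz":0,"twist":0}]'; done
```

```text
clock: 4.1
tool_pos: [0.645, 0.2212, 0.1161]
eef_rot: [0.992, 0.129, -0.001, 0.0]
contact_force: [-0.1, 0.2, 0.8]
opening: 0.005
finger_force: 0.0
clock: 4.6
tool_pos: [0.606, 0.2115, 0.1194]
eef_rot: [0.992, 0.13, 0.001, -0.0]
contact_force: [0.3, 0.2, -0.5]
opening: 0.003
finger_force: 0.0
clock: 4.8
tool_pos: [0.6022, 0.2106, 0.1178]
eef_rot: [0.992, 0.129, 0.001, -0.0]
contact_force: [0.3, -0.5, -1.2]
opening: 0.006
finger_force: 0.0
clock: 5.0
tool_pos: [0.5972, 0.2093, 0.1168]
eef_rot: [0.992, 0.13, -0.0, 0.0]
contact_force: [0.0, -0.1, 0.0]
opening: 0.004
finger_force: 0.0
clock: 5.2
tool_pos: [0.5942, 0.2086, 0.1171]
eef_rot: [0.992, 0.13, 0.001, -0.0]
contact_force: [2.4, 0.4, -0.1]
opening: 0.004
finger_force: 1.0
```

Contact came at x ≈ 0.595, as predicted. Click is 18 mm beyond contact and the hard stop is about 43 mm, so I'll push to roughly 23–24 mm.

```bash
python3 -m pendant '[{"claw":0,"dx":-5,"dy":-1.5,"dz":0,"twist":0},{"claw":0,"dx":-10,"dy":-2.5,"dz":0,"twist":0},{"claw":0,"dx":-15,"dy":-4,"dz":0,"twist":0},{"claw":0,"dx":-20,"dy":-5.5,"dz":0,"twist":0},{"claw":0,"dx":-22,"dy":-6,"dz":0,"twist":0},{"claw":0,"dx":-22,"dy":-6,"dz":0,"twist":0},{"claw":0,"dx":-22,"dy":-6,"dz":0,"twist":0}]'
python3 - <<'E'
from h import *
p,d=eyes.snapshot("side"); cv2.imwrite("pics/s2.png",cv2.resize(p[200:320,200:360],(800,600)))
E
```

```text
clock: 5.9
tool_pos: [0.5729, 0.203, 0.1165]
eef_rot: [0.992, 0.13, 0.002, -0.001]
contact_force: [8.5, 1.5, -5.3]
opening: 0.004
finger_force: 4.0
```

View pics/s2.png

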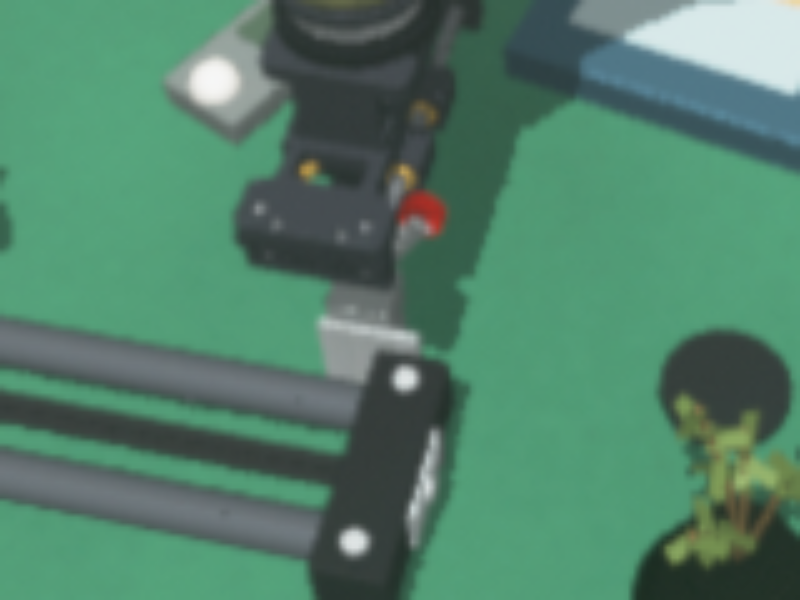

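The roller is tipped towards the near end at crop (422,212), full-frame (284.4,242.4), with the fingers behind it. I'll convert that to displacement.

```bash
python3 - <<'E'
from h import *
c=cam("side"); a=np.deg2rad(15)
def red(i):
    h=cv2.cvtColor(i,cv2.COLOR_BGR2HSV); m=(h[...,1]>150)&((h[...,0]<6)|(h[...,0]>174))&(i[...,2]>90); m[:200]=0;m[300:]=0;m[:,:240]=0;m[:,320:]=0
    v,u=np.where(m); return np.array([u.mean(),v.mean()]),len(u)
p0=cv2.imread("pics/side0.png"); p1,_=eyes.snapshot("side")
(a0,n0),(a1,n1)=red(p0),red(p1); print(a0,a1,n0,n1)
x0=on_plane(c,[a0],.13)[0]
for t in np.arange(.3,1.2,.1):
    q=x0+np.array([-np.cos(a)*45*np.sin(t),-np.sin(a)*45*np.sin(t),-45*(1-np.cos(t))])/1000
    T=np.linalg.inv(c[2]); u,_=cv2.projectPoints(q.reshape(1,3),cv2.Rodrigues(T[:3,:3])[0],T[:3,3],c[0],c[1]); print(round(t,1),u.ravel().round(1))
E
```

```text
[274.77777778 238.05555556] [284.48648649 241.32432432] 36 37
0.3 [279.9 239.4]
0.4 [281.6 240. ]
0.5 [283.2 240.8]
0.6 [284.7 241.6]
0.7 [286.1 242.5]
0.8 [287.4 243.4]
0.9 [288.6 244.4]
1.0 [289.7 245.4]
1.1 [290.6 246.5]
```

That gives an arm angle of about 0.58: past the click and well short of the stop. Release and lift.

```bash
python3 -m pendant '[{"claw":0,"dx":10,"dy":2.5,"dz":0,"twist":0},{"claw":0,"dx":22,"dy":6,"dz":0,"twist":0},{"claw":0,"dx":36,"dy":9.5,"dz":0,"twist":0},{"claw":0,"dx":52,"dy":13.5,"dz":0,"twist":0},{"claw":0,"dx":60,"dy":15,"dz":20,"twist":0},{"claw":0,"dx":60,"dy":15,"dz":60,"twist":0},{"claw":0,"dx":60,"dy":0,"dz":90,"twist":0},{"claw":0,"dx":55,"dy":-20,"dz":100,"twist":0}]'
python3 - <<'E'
from h import *
p,_=eyes.snapshot("side"); i=p
h=cv2.cvtColor(i,cv2.COLOR_BGR2HSV); m=(h[...,1]>150)&((h[...,0]<6)|(h[...,0]>174))&(i[...,2]>90); m[:200]=0;m[300:]=0;m[:,:240]=0;m[:,320:]=0
v,u=np.where(m); print(u.mean(),v.mean(),len(u)); s=r.get_state(); print(s["q"],s["tool_pos"])
E
```

```text
clock: 6.8
tool_pos: [0.6261, 0.1834, 0.2189]
eef_rot: [0.991, 0.131, 0.001, -0.001]
contact_force: [-0.2, 0.2, 0.2]
opening: 0.004
finger_force: 0.0
274.6530612244898 237.89795918367346 49
[-0.29821757  0.74251749 -0.09382475  1.50628376  0.0859865   0.89804639
 -1.73600225] [0.62565776 0.17665902 0.2189881 ]
```

The roller is back at its rest pixel (274.65, 237.9). Next, to the book's +y side with the fingers open and the closing axis along the book's long side.

```bash
python3 -m pendant '[{"claw":1,"dx":-10,"dy":-15,"dz":0,"twist":0.14},{"claw":1,"dx":-30,"dy":-35,"dz":0,"twist":0.28},{"claw":1,"dx":-50,"dy":-55,"dz":0,"twist":0.42},{"claw":1,"dx":-70,"dy":-75,"dz":0,"twist":0.56},{"claw":1,"dx":-90,"dy":-95,"dz":0,"twist":0.70},{"claw":1,"dx":-105,"dy":-115,"dz":0,"twist":0.84},{"claw":1,"dx":-120,"dy":-130,"dz":0,"twist":0.98},{"claw":1,"dx":-126,"dy":-135,"dz":0,"twist":1.12}]' 20
python3 -m pendant '[{"claw":1,"dx":0,"dy":0,"dz":-40,"twist":0.12},{"claw":1,"dx":0,"dy":0,"dz":-80,"twist":0.24},{"claw":1,"dx":0,"dy":0,"dz":-110,"twist":0.24},{"claw":1,"dx":0,"dy":0,"dz":-110,"twist":0.24},{"claw":1,"dx":0,"dy":0,"dz":-110,"twist":0.24}]'
python3 - <<'E'
from m import *
for n in("scene","side"):
    p,d=eyes.snapshot(n); print(n,book(n,p,d))
s=r.get_state();print(s["tool_pos"],s["eef_rot"])
cv2.imwrite("pics/s3.png",p)
E
```

```text
clock: 7.65
tool_pos: [0.4959, 0.0441, 0.2149]
eef_rot: [0.77, 0.638, -0.004, -0.001]
contact_force: [-0.2, -0.5, 0.2]
opening: 0.707
finger_force: 0.0
clock: 8.15
tool_pos: [0.4986, 0.047, 0.1062]
eef_rot: [0.69, 0.724, -0.002, -0.001]
contact_force: [0.5, 0.6, 0.9]
opening: 1.001
finger_force: 0.0
scene (array([503.4, -88.1]), array([232. , 169.8]), 2.64, 4152, np.float64(0.0261))
side (array([504.7, -85.9]), array([230.3, 171. ]), 2.64, 1503, np.float64(0.0266))
[0.50057135 0.04748413 0.10774821] [6.89632896e-01 7.24158982e-01 4.29859103e-04 2.30322583e-04]
```

```bash
python3 -m pendant '[{"claw":1,"dx":0,"dy":0,"dz":-40,"twist":0},{"claw":1,"dx":0,"dy":0,"dz":-75,"twist":0},{"claw":1,"dx":0,"dy":0,"dz":-95,"twist":0},{"claw":1,"dx":0,"dy":-12,"dz":-95,"twist":0},{"claw":1,"dx":0,"dy":-24,"dz":-95,"twist":0},{"claw":1,"dx":0,"dy":-34,"dz":-95,"twist":0},{"claw":1,"dx":0,"dy":-38,"dz":-95,"twist":0},{"claw":1,"dx":0,"dy":-38,"dz":-95,"twist":0}]'
python3 -m pendant '[{"claw":1,"dx":-1,"dy":-8,"dz":0,"twist":0.005},{"claw":1,"dx":-2,"dy":-16,"dz":0,"twist":0.01},{"claw":1,"dx":-3,"dy":-24,"dz":0,"twist":0.015},{"claw":1,"dx":-4,"dy":-32,"dz":0,"twist":0.02},{"claw":1,"dx":-5,"dy":-40,"dz":0,"twist":0.025},{"claw":1,"dx":-6.5,"dy":-48,"dz":0,"twist":0.03},{"claw":1,"dx":-7.5,"dy":-56,"dz":0,"twist":0.035},{"claw":1,"dx":-8,"dy":-60,"dz":0,"twist":0.04}]'
python3 - <<'E'
from m import *
for n in("scene","side"):
    p,d=eyes.snapshot(n); print(n,book(n,p,d))
s=r.get_state();print(s["tool_pos"],s["eef_rot"])
cv2.imwrite("pics/s3.png",p)
E
```

```text
clock: 9.05
tool_pos: [0.501, 0.0078, 0.0127]
eef_rot: [0.691, 0.723, 0.001, 0.001]
contact_force: [-0.7, -0.9, 0.6]
opening: 0.998
finger_force: 0.0
clock: 9.85
tool_pos: [0.4938, -0.0474, 0.0123]
eef_rot: [0.674, 0.739, 0.003, -0.001]
contact_force: [-0.3, 6.1, 3.6]
opening: 1.003
finger_force: 3.4
scene (array([ 499.1, -130.4]), array([232. , 189.4]), 5.3, 4684, np.float64(0.0262))
side (array([ 439.1, -145. ]), array([171.2, 104. ]), -84.65, 678, np.float64(0.0268))
[ 0.49377478 -0.04813616  0.01229873] [ 6.73648246e-01  7.39046578e-01  2.84997499e-03 -2.70520054e-04]
```

The book follows the tool without noticeable slip. Continuing in two stretches.

```bash
python3 -m pendant '[{"claw":1,"dx":-1,"dy":-8,"dz":0,"twist":0.005},{"claw":1,"dx":-2,"dy":-16,"dz":0,"twist":0.01},{"claw":1,"dx":-3,"dy":-24,"dz":0,"twist":0.016},{"claw":1,"dx":-4,"dy":-32,"dz":0,"twist":0.022},{"claw":1,"dx":-5,"dy":-40,"dz":0,"twist":0.028},{"claw":1,"dx":-6.5,"dy":-48,"dz":0,"twist":0.034},{"claw":1,"dx":-7.5,"dy":-56,"dz":0,"twist":0.04},{"claw":1,"dx":-9,"dy":-64,"dz":0,"twist":0.045}]'
python3 -m pendant '[{"claw":1,"dx":-1,"dy":-8,"dz":0,"twist":0.005},{"claw":1,"dx":-2,"dy":-16,"dz":0,"twist":0.01},{"claw":1,"dx":-3,"dy":-24,"dz":0,"twist":0.016},{"claw":1,"dx":-4,"dy":-32,"dz":0,"twist":0.022},{"claw":1,"dx":-5,"dy":-40,"dz":0,"twist":0.028},{"claw":1,"dx":-6.5,"dy":-46,"dz":0,"twist":0.034},{"claw":1,"dx":-7.5,"dy":-50,"dz":0,"twist":0.04},{"claw":1,"dx":-7.5,"dy":-50,"dz":0,"twist":0.04}]'
python3 -m pendant '[{"claw":1,"dx":1,"dy":6,"dz":0,"twist":0},{"claw":1,"dx":3,"dy":20,"dz":0,"twist":0},{"claw":1,"dx":3,"dy":40,"dz":0,"twist":0},{"claw":1,"dx":3,"dy":40,"dz":0,"twist":0}]'
python3 - <<'E'
from m import *
for n in("scene","side"):
    p,d=eyes.snapshot(n); print(n,book(n,p,d)); tape(n,p,d); cv2.imwrite(f"pics/{n}4.png",p)
s=r.get_state();print(s["tool_pos"],s["eef_rot"])
E
```

```text
clock: 10.75
tool_pos: [0.485, -0.1111, 0.0123]
eef_rot: [0.656, 0.755, 0.003, -0.0]
contact_force: [1.3, 7.3, 3.8]
opening: 1.002
finger_force: 3.4
clock: 11.55
tool_pos: [0.4772, -0.1625, 0.0122]
eef_rot: [0.642, 0.767, 0.002, 0.0]
contact_force: [1.2, 4.3, 3.2]
opening: 1.003
finger_force: 2.1
clock: 11.95
tool_pos: [0.479, -0.1218, 0.0117]
eef_rot: [0.641, 0.767, 0.0, -0.001]
contact_force: [0.5, -0.4, 0.6]
opening: 1.001
finger_force: 0.0
scene (array([ 492.2, -254.8]), array([233.5, 170.4]), 10.03, 5986, np.float64(0.0255))
scene comp 122 [ 334. -219.] [ 320. -247.] [ 347. -193.]
scene comp 153 [ 609. -163.] [ 587. -192.] [ 625. -140.]
scene comp 228 [ 380. -408.] [ 357. -428.] [ 413. -377.]
scene comp 329 [ 639. -356.] [ 607. -379.] [ 660. -320.]
side (array([ 429.6, -264.6]), array([171.9, 101.5]), -79.27, 625, np.float64(0.027))
side comp 74 [ 641. -359.] [ 613. -385.] [ 662. -323.]
side comp 25 [ 371. -411.] [ 364. -430.] [ 380. -387.]
side comp 62 [ 612. -163.] [ 593. -194.] [ 627. -142.]
side comp 103 [ 342. -214.] [ 323. -250.] [ 371. -189.]
[ 0.47853978 -0.12529545  0.01167445] [ 6.42772703e-01  7.66056229e-01 -1.04839047e-03  8.47259551e-05]
```

View pics/scene4.png

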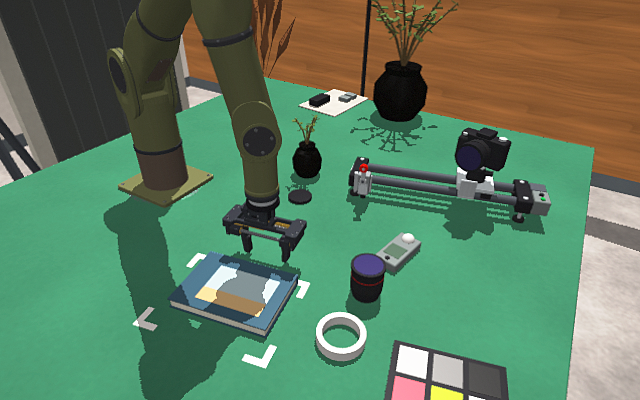

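The book is now inside the corners in x and square to about 1°, still ~29 mm short in y. The visible tape corners are at (197,260), (303,288), (147,317) and (260,357). The last stretch:

```bash
python3 -m pendant '[{"claw":1,"dx":-1,"dy":-15,"dz":0,"twist":0.005},{"claw":1,"dx":-2,"dy":-30,"dz":0,"twist":0.01},{"claw":1,"dx":-2.5,"dy":-38,"dz":0,"twist":0.012},{"claw":1,"dx":-3,"dy":-46,"dz":0,"twist":0.014},{"claw":1,"dx":-3.5,"dy":-54,"dz":0,"twist":0.016},{"claw":1,"dx":-4,"dy":-62,"dz":0,"twist":0.018},{"claw":1,"dx":-5,"dy":-68,"dz":0,"twist":0.018},{"claw":1,"dx":-5,"dy":-68,"dz":0,"twist":0.018}]'
python3 -m pendant '[{"claw":1,"dx":1,"dy":6,"dz":0,"twist":0},{"claw":1,"dx":5,"dy":30,"dz":0,"twist":0},{"claw":1,"dx":5,"dy":70,"dz":0,"twist":0},{"claw":1,"dx":5,"dy":110,"dz":40,"twist":0},{"claw":1,"dx":5,"dy":130,"dz":90,"twist":0},{"claw":1,"dx":5,"dy":150,"dz":140,"twist":0},{"claw":1,"dx":5,"dy":150,"dz":190,"twist":0},{"claw":1,"dx":5,"dy":150,"dz":190,"twist":0}]'
python3 - <<'E'
from m import *
for n in("scene","side"):
    p,d=eyes.snapshot(n); print(n,book(n,p,d)); t=np.vstack(tape(n,p,d)); cv2.imwrite(f"pics/{n}5.png",p)
    c,wh,a=cv2.minAreaRect(t.astype(np.float32)); print('rect',np.round(c),np.round(wh),a)
    for q in("tape_roll","spare_lens","light_meter","lens_cap","bud_vase"):
        for x in nets.place_of(n,q)[:1]: print(q,on_plane(cam(n),np.array(x["position"])*[640,400],0).round(3)[0])
E
```

```text
clock: 12.85
tool_pos: [0.4737, -0.1946, 0.0117]
eef_rot: [0.637, 0.771, -0.001, 0.0]
contact_force: [-0.3, 0.2, -0.1]
opening: 1.001
finger_force: 0.0
clock: 13.65
tool_pos: [0.4812, -0.0408, 0.2065]
eef_rot: [0.635, 0.772, 0.002, 0.003]
contact_force: [0.9, 0.1, -1.3]
opening: 1.001
finger_force: 0.0
scene (array([ 491.2, -286.7]), array([232.9, 169.8]), 11.27, 6459, np.float64(0.0254))
scene comp 166 [ 340. -212.] [ 320. -247.] [ 372. -188.]
scene comp 150 [ 602. -161.] [ 567. -190.] [ 625. -141.]
scene comp 243 [ 380. -406.] [ 357. -426.] [ 414. -376.]
scene comp 325 [ 639. -356.] [ 609. -379.] [ 660. -321.]
rect [ 490. -283.] [302. 237.] 11.192235946655273
tape_roll [ 0.744 -0.246  0.   ]
spare_lens [ 0.742 -0.09   0.   ]
light_meter [0.752 0.062 0.   ]
lens_cap [0.407 0.154 0.   ]
bud_vase [0.344 0.283 0.   ]
side (array([ 492.4, -284.3]), array([230.4, 173.1]), 11.04, 1697, np.float64(0.027))
side comp 21 [ 648. -358.] [ 633. -368.] [ 662. -345.]
side comp 50 [ 374. -405.] [ 358. -423.] [ 398. -380.]
side comp 54 [ 610. -164.] [ 575. -193.] [ 627. -142.]
side comp 108 [ 344. -213.] [ 323. -250.] [ 374. -189.]
rect [ 492. -284.] [303. 235.] 11.035673141479492
tape_roll [ 0.77  -0.246  0.   ]
spare_lens [ 0.749 -0.11  -0.   ]
light_meter [0.745 0.063 0.   ]
lens_cap [0.39  0.152 0.   ]
bud_vase [0.336 0.286 0.   ]
```

View pics/scene5.png

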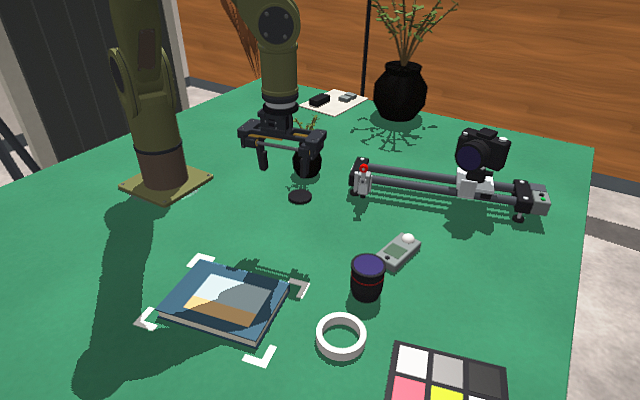

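The book sits centred in the four corners, within 3 mm and 0.1° of the tape by the measurements. The roller is upright at (364,169), nothing else has moved, and the gripper is clear.

```bash
python3 -c "
from plant import r
print(r.finish_job())"
```

```text
the job is handed in; nothing more can be done
None
```

The job is handed in: I pushed the limit switch to about 0.58 rad (click 0.42, stop 1.25) and it sprang back, then slid the book flat into the tape corners (about 3 mm and 0.1° off); nothing else appears to have moved, at about 14 s of the 54 s.

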